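# Step the photometer's vial turret to the red-capped sample and take the reading

### The arm

A 7-joint arm with a two-finger parallel gripper is mounted at the origin on a cart in front of the work surface, level with it; the furniture and walls round the work are solid. World frame = base frame: x ahead of the robot, y to its left, z up, the work surface at z = 0. Lengths are in m, angles in degrees, forces in N, time in s.
With the tool pointing down it reaches from about 0.425 to 0.875 m from the base axis. Payload 4.7 kg.
Tool frame: the origin (TCP) lies at the very end of the fingers, on their centre line; the grasp point (between the pads) lies 19 mm behind it (pinch_z is the distance from the TCP to the grasp point, in m); z points along the fingers, y is the direction in which the jaws open and shut (so a half turn about z gives the same grasp; the last joint's range is limited). The gripper opens to 87 mm and grips with 3 to 60 N. Pads are 19 mm wide; open, the fingers measure 117 mm over their backs; the gripper's body (75 mm by 190 mm) begins 51 mm behind the grasp point.
Start: joints at [-74.307, 18.392, -4.016, 83.108, 1.295, 78.541, -3.26], TCP at [0.167, 0.628, 0.223] pointing down, gripper open.
Joint ranges: [-163.93, 163.93], [-17.29, 119.83], [-79.2, 71.16], [3.27, 140.29], [-89.18, 269.18], [5.43, 117.66], [-154.24, 154.24]. Speed limits (degrees/s): [147.25, 147.25, 180, 180, 180, 180, 180].

### API

Orientations are given as [roll, pitch, yaw] about the fixed x, y, z axes, in that order (R = Rz(yaw) Ry(pitch) Rx(roll)).
In Python, from cell import get_obs, read_camera, camera_params, sign_off, pinch_z gives the robot as it stands.
- The arm moves only by the shell command python3 -m handwheel 'ROWS' [FORCE]. ROWS is JSON, a list of rows, each a list of 5 numbers: the finger opening in m, from 0 to 0.087, then the shift along the tool's x, y, z in m, then the turn about the tool's z in rad. In form: [[jaw, tx, ty, tz, twist], ...]. A call has 1 to 20 rows; each row is the pose to reach, as a shift and turn from the pose commanded when the call began, along the tool's axes at that moment; what a row does not reach only later rows make up. A row lasts 1/10 s, in which the tool goes at most 50 mm and 8.59 degrees, less where a joint would pass 70% of its speed; a pose out of reach is approached as far as the arm can. A call with a gripper value outside its range is refused whole. The fingers move at their own pace and stop on an object; FORCE is the grip in N (left out, the last holds). Time passes only in rows, so rows that repeat a pose let the fingers close. It gives the time, the measured TCP pose, the force and the opening at its end, in the units of the state.
- get_obs(): the state, without advancing time (a new reading comes with each control period).
- read_camera(name): name is "side" or "top"; returns the picture (420x560x3 uint8, blue, green, red); there is no depth.
- camera_params(name): a dict with "camera_matrix" (3x3 intrinsics, pixels), "R" (3x3) and "t" (3): a world point X has camera coordinates R X + t. Camera axes: x right, y down, z forward; pixel columns grow to the right and rows downward; lengths in m; the calibration is good to about 2 mm. A picture is of the moment at which its call begins. camera_params takes no time and is no camera call.
- sign_off(): hands the job in, once; it reports no verdict.
The state is a dict: "time_s": time; "qpos": joint angles; "joint_velocities": joint speeds; "effort": joint torques, N m; "tool_pos": TCP position; "tool_rot": TCP orientation; "force": force on the tool from outside, world axes, zero at the start; "wrist_torque": the same for the moment, N m; "grip_width": finger opening in m.
Only numpy, scipy, OpenCV 4.12 (cv2) and the standard library are available. Lean on these libraries where they do the work, as an engineer would, in place of code of your own. Each camera call takes 0.05 s, during which the arm holds its last target.

### The job

Push the blue tabs of the photometer's vial turret to step it round, either way, until the red-capped vial has clicked into place in front of the lens of the reading head; then press the green key fully down and let it come up again. Press the key only when the red-capped vial is in place there. Only push and press, with the fingertips: lift nothing, keep the hand off the vials (fingerprints spoil the reading), and leave the jar and the beaker beside the instrument as they stand.

Things in the scene. Friction and masses are not known exactly. Their poses are not given: they have to be found in the camera images.
- photometer: white bench photometer, fixed. Origin on the vertical axis of the turret, at worktop level; x points from the turret to the reading head (away from the robot, turned 0.05 to 0.45 rad anticlockwise), y to its left, z up. Chassis x -66 to 139 mm, y -70 to 70 mm, flat top at z = 30 mm; a small spring cap stands out to x = -72 mm in front. A fixed dark metal pillar, 24 mm across, stands on the axis up to z = 80 mm
- lens (a point): tip of the metal lens barrel, photometer (59, 0, 66.5) mm, which reaches from the reading head over the passing tabs; barrel up to 19 mm across, z 57 to 76 mm, with an orange line along its top. The reading head behind it, with the tilted display, fills x 102 to 141 mm, y -58 to 58 mm, up to z = 102 mm
- turret (a joint): turn of the black six-place turret about its vertical axis, rad, growing anticlockwise seen from above; turns either way without end. Starts at 0; click stops at every multiple of 1.047 rad (60 degrees). About 0.15 N m (1.8 N at a tab) pushes it out of a stop; resistance falls to nothing half-way (30 degrees); pushed to 40 or more it is pulled on into the next stop by the detent, but it can stay standing near half-way
- turret_top (a point): point on the turret's axis, 57 mm up, turning with it; at joint 0 its axes are parallel to the photometer's. Six sockets at 0, 60, 120, 180, 240, 300 degrees from its x axis, 38 mm from the axis, 31 mm across outside, rims z = 57 mm, floors z = 40 mm
- tab_1 (a point): middle of the upright blue tab that starts at 150 degrees (anticlockwise from the photometer's x axis; front left), 86 mm from the axis, 46 mm up. Six such tabs stand half-way between the sockets, 60 degrees apart: flat radial paddles 5 mm thick, 72 to 100 mm from the axis, z 34 to 57 mm (on arms up to z = 44 mm). At every stop tabs stand at 150 and 210 degrees, facing the robot and clear to reach
- reading_place (a point): centre of the place in front of the lens, 38 mm from the turret's axis toward the head, at photometer (38, 0, 62.5) mm: where the centre of the red-capped vial must end. At the start a white-capped vial stands there
- vial_red_mid (a point): the only red-capped glass vial, 21 mm across, 45 mm tall, loose in a turret socket with 1 mm of play all round, its top at z = 85 mm; the point is its centre, half-way up. It starts one or two click stops to either side of the reading place
- vial_blank_mid (a point): white-capped glass vial, 21 mm across, 45 mm tall, one of four alike, standing in a turret socket; the point is its centre, half-way up
- vial_w1_mid (a point): white-capped glass vial, 21 mm across, 45 mm tall, one of four alike, standing in a turret socket; the point is its centre, half-way up
- vial_w2_mid (a point): white-capped glass vial, 21 mm across, 45 mm tall, one of four alike, standing in a turret socket; the point is its centre, half-way up
- vial_w3_mid (a point): white-capped glass vial, 21 mm across, 45 mm tall, one of four alike, standing in a turret socket; the point is its centre, half-way up
- green_key (a joint): travel of the square green key, m, 0 up, 0.0045 fully down, straight down; about 1.3 N starts it and 4 N hold it fully down; a spring brings it up
- key_top (a point): middle of the top face of the green key (22 x 22 mm), 52 mm above the worktop, at photometer x = -22, y = -131 mm; the raised console around it, x -49 to 37, y -157 to -105 mm, is 42 mm high, its foot reaches y = -160 mm
- jar_mid (a point): bystander: reagent jar with a mint-green cap, 47 mm across, 83 mm tall, to the left of the photometer; the point is its centre, 40 mm up
- beaker_mid (a point): bystander: glass beaker, 57 mm across, 66 mm tall, left of the reading head; the point is its centre, 33 mm up
Not all that is in view belongs to the job. Leave any black or turquoise look-alike of the part that bears vial_w3_mid alone.

How it is judged:
By the outcome, as a careful person would: the job done as asked, in the order asked, and still so for the second after the job is handed in, with the robot touching nothing.
It also fails if it takes over 48 s, if anything falls off the work surface, if the arm or the gripper's body presses on something with over 40 N, if the wrist force passes 120 N, or if a joint passes its speed limit or range.

## Working session

There is one attempt and no reset: what is moved stays moved. The work goes in short steps, Python scripts to look and compute and a shell command to move; the robot and the scene stay as the last step left them, time stands still between calls to the robot, and variables do not carry over. Pictures are saved under pics/ and viewed, and the job is handed in when it is done.

```bash
ls; mkdir -p pics; python3 - <<'E'
from cell import *
import cv2
print(get_obs(), pinch_z)
for n in("side","top"):
    cv2.imwrite(f"pics/{n}0.png",read_camera(n)); p=camera_params(n); print(n,p)
E
```

```text
pics
{'time_s': 0.0, 'qpos': array([-74.30576536,  18.43937512,  -4.01409289,  83.17314892,
         1.29497114,  78.54141092,  -3.26229843]), 'joint_velocities': array([0.0933908 , 0.08257648, 0.11369909, 0.09870752, 0.05199383,
       0.02907577, 0.00020601]), 'effort': array([ 2.62174963e-04, -4.91278625e+01, -4.03711153e-01, -3.12537718e+01,
       -6.39635813e-02,  4.33050294e-02,  1.68284414e-04]), 'tool_pos': array([0.16691132, 0.62764141, 0.22147311]), 'tool_rot': array([-1.79891299e+02,  6.13368402e-03,  1.65111813e+02]), 'force': array([0.81569285, 0.14614473, 0.46670907]), 'wrist_torque': array([ 0.00979064,  0.0253606 , -0.01383398]), 'grip_width': 0.08708531778681289} 0.0187
side {'camera_matrix': array([[478.71331237,   0.        , 274.04212823],
       [  0.        , 478.71331237, 201.19628036],
       [  0.        ,   0.        ,   1.        ]]), 'R': array([[-0.89849074, -0.43894055,  0.00675163],
       [-0.22512448,  0.44750673, -0.86548062],
       [ 0.37687314, -0.77914628, -0.50089691]]), 't': array([0.66289509, 0.00558971, 0.97005397])}
top {'camera_matrix': array([[439.41248563,   0.        , 276.18130958],
       [  0.        , 439.41248563, 208.65936853],
       [  0.        ,   0.        ,   1.        ]]), 'R': array([[-0.00757732, -0.99988091, -0.01344453],
       [-0.98967039,  0.00942343, -0.14305146],
       [ 0.14316112,  0.0122217 , -0.98962393]]), 't': array([0.4012638 , 0.5570639 , 0.97149403])}
```

View pics/side0.png

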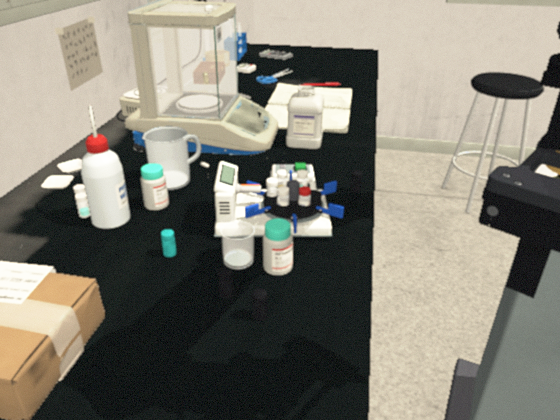

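View pics/top0.png

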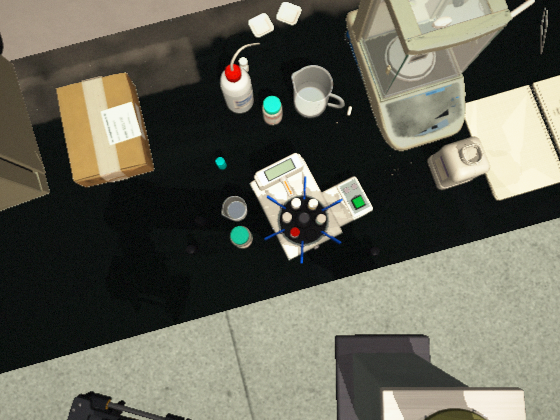

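Top view: the turret is centred near (305,217), the red cap near (295,232), the green key near (359,202), and the reading head near (280,172). I'll enlarge it and measure.

```bash
cat > h.py <<'E'
import numpy as np, cv2
from cell import *
def ray(n,u,v,z):
    p=camera_params(n);K=np.array(p["camera_matrix"]);R=np.array(p["R"]);t=np.array(p["t"])
    c=-R.T@t; d=R.T@np.linalg.solve(K,[u,v,1]); return c+d*(z-c[2])/d[2]
def proj(n,X):
    p=camera_params(n); x=p["R"]@np.array(X)+p["t"]; x=p["camera_matrix"]@x; return x[:2]/x[2]
def blobs(im,lo,hi,amin=4):
    h=cv2.cvtColor(im,cv2.COLOR_BGR2HSV); m=cv2.inRange(h,lo,hi)
    n,l,s,c=cv2.connectedComponentsWithStats(m); return [(s[i],c[i]) for i in range(1,n) if s[i][4]>=amin],m
E
python3 - <<'E'
from h import *
im=cv2.imread("pics/top0.png")
for nm,lo,hi in(("red",(0,120,80),(8,255,255)),("red2",(172,120,80),(180,255,255)),("green",(50,120,60),(75,255,255)),("blue",(105,130,60),(125,255,255)),("orange",(10,100,120),(22,255,255))):
    for s,c in blobs(im,lo,hi)[0]:
        if 230<c[0]<400 and 140<c[1]<280: print(nm,s,c.round(1))
c=im[140:275,215:395]; cv2.imwrite("pics/topc.png",cv2.resize(c,None,fx=4.4,fy=4.4,interpolation=cv2.INTER_CUBIC))
im=cv2.imread("pics/side0.png")
c=im[145:285,205:365]; cv2.imwrite("pics/sidec.png",cv2.resize(c,None,fx=4.2,fy=4.2,interpolation=cv2.INTER_CUBIC))
E
```

```text
red [290 227  10  10  73] [294.5 231.5]
green [352 196  13  12 100] [358.  201.8]
blue [303 177   3  23  40] [304.2 188.2]
blue [267 196  19  13  50] [275.7 201.9]
blue [321 199  22  12  49] [331.7 204.7]
blue [264 229  21  11  55] [273.1 234.4]
blue [321 231  21  13  61] [331.7 237.5]
blue [300 241   4  23  58] [301.4 252.4]
orange [284 181   8  13  20] [287.5 187. ]
orange [310 208   4   1   4] [311.5 208. ]
```

View pics/topc.png

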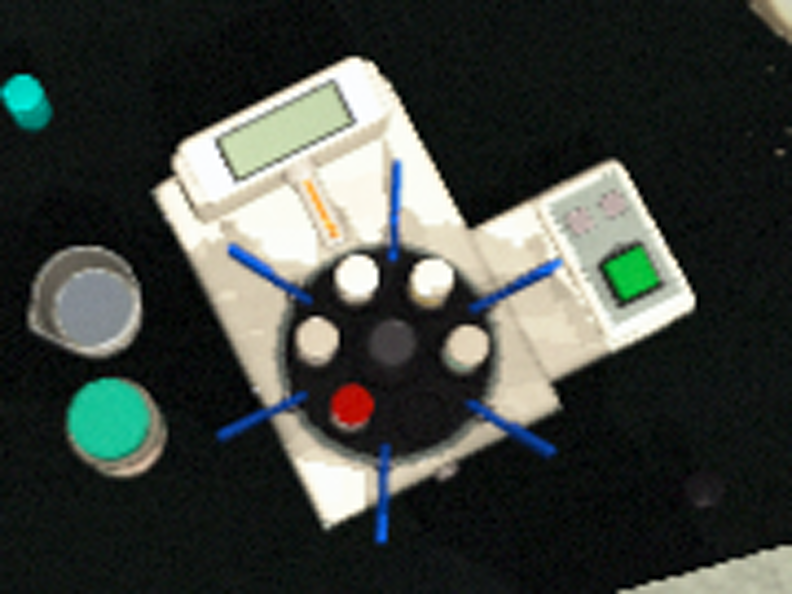

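View pics/sidec.png

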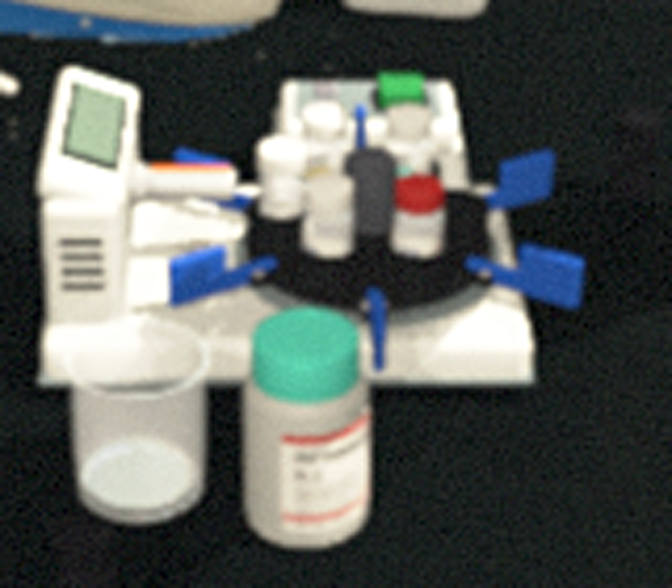

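The turret has six places. The red-capped vial is at crop (352,405) = full (295,232), two places anticlockwise from the reading place. The white caps are at full (296,204), (287,217), (313,204) and (321,219). Only the first is red, and it fits the description. The other red item, a wash-bottle cap at (233,72), is outside the turret. Next I'll compute the poses.

```bash
python3 - <<'E'
from h import *
T=[(304.2,188.2),(275.7,201.9),(273.1,234.4),(301.4,252.4),(331.7,237.5),(331.7,204.7)]
P=np.array([ray("top",*t,0.05)[:2] for t in T]); 
for i in range(3): print("mid",(P[i]+P[i+3])/2)
C=P.mean(0); print("C",C)
for p in P: print(np.degrees(np.arctan2(*(p-C)[::-1])).round(1), np.linalg.norm(p-C).round(4))
pil=ray("top",215+392/4.4,140+343/4.4,.08); print("pillar",pil)
k=ray("top",358,201.8,.052); print("key",k)
d=k[:2]-C; print("key r",np.hypot(*d),np.hypot(22,131),"yaw",np.degrees(np.arctan2(d[1],d[0])-np.arctan2(-131,-22)))
r=ray("top",294.5,231,.085)
d=r[:2]-C; print("red",r,np.hypot(*d),np.degrees(np.arctan2(d[1],d[0])))
for nm,u,v,z in(("jar",215+108/4.4,140+419/4.4,.083),("beaker",215+92/4.4,140+300/4.4,.03)): print(nm,ray("top",u,v,z))
im=cv2.imread("pics/side0.png")
for s,c in blobs(im,(50,120,60),(75,255,255))[0]+blobs(im,(0,120,80),(8,255,255))[0]: print("side",s,c.round(1))
print(ray("side",300.5,166.5,.052), proj("side",[*k[:2],.052]), proj("side",r))
E
```

```text
mid [0.53279139 0.33583817]
mid [0.53365652 0.33423268]
mid [0.53388347 0.33650123]
C [0.53344379 0.33552403]
-3.2 0.0731
56.0 0.0746
115.8 0.0759
176.4 0.0745
-122.6 0.0765
-62.9 0.0745
pillar [0.53370527 0.33439484 0.08      ]
key [0.57320026 0.20918022 0.052     ]
key r 0.13245124694336502 132.83448347473634 yaw 27.000402320211286
red [0.50446252 0.35615487 0.085     ] 0.03557450693942363 144.55415107281343
jar [0.4963915  0.47700405 0.083     ]
beaker [0.56434579 0.49091381 0.03      ]
side [295 162  11   8  76] [299.7 165.2]
side [302  82  39   4 108] [323.1  83.6]
side [ 85 134  24  19 357] [ 96.5 143.5]
side [299 187  12   9  92] [304.5 190.9]
side [276 249   8   1   8] [279.5 249. ]
[0.57203281 0.2151947  0.052     ] [301.12788554 165.25991672] [304.74639624 188.56811644]
```

```bash
cat >> h.py <<'E'
from scipy.spatial.transform import Rotation as Ro
def rel(pts,base=None):
    o=get_obs(); Rm=Ro.from_euler("xyz",o["tool_rot"],degrees=True).as_matrix()
    b=o["tool_pos"] if base is None else np.array(base)
    for p in pts: print(np.round(p,3), "->",(Rm.T@(np.array(p)-b)).round(4))
C=np.array([.5335,.335]); YAW=26.6
def pol(r,a,z): a=np.radians(a+YAW); return [C[0]+r*np.cos(a),C[1]+r*np.sin(a),z]
E
python3 - <<'E'
from h import *
z=.2215
rel([[.506,.245,z],pol(.088,228,z),pol(.088,228,.042)])
E
```

```text
[0.506 0.245 0.222] -> [-0.426  -0.2828  0.0006]
[0.51  0.25  0.222] -> [-0.4287 -0.2767  0.0006]
[0.51  0.25  0.042] -> [-0.4287 -0.2764  0.1801]
```

```bash
python3 -m handwheel '[[0,-0.043,-0.028,0,0],[0,-0.086,-0.056,0,0],[0,-0.129,-0.083,0,0],[0,-0.172,-0.111,0,0],[0,-0.214,-0.138,0,0],[0,-0.257,-0.166,0,0],[0,-0.30,-0.194,0,0],[0,-0.343,-0.222,0,0],[0,-0.386,-0.249,0,0],[0,-0.429,-0.277,0,0],[0,-0.429,-0.277,0.03,0],[0,-0.429,-0.277,0.06,0],[0,-0.429,-0.277,0.09,0],[0,-0.429,-0.277,0.12,0],[0,-0.429,-0.277,0.12,0],[0,-0.429,-0.277,0.12,0]]'
python3 - <<'E'
from h import *
for n in("side","top"): cv2.imwrite(f"pics/{n}1.png",cv2.resize(read_camera(n)[130:290,200:400],None,fx=3.5,fy=3.5))
rel([pol(.088,228,.100),pol(.088,228,.042)])
E
```

```text
time_s: 1.7
tool_pos: [0.5102, 0.2502, 0.1026]
tool_rot: [-179.9, -0.0, 165.1]
force: [-0.2, 0.2, 0.1]
grip_width: 0.0001
[0.51 0.25 0.1 ] -> [ 0.0012 -0.0011  0.0044]
[0.51  0.25  0.042] -> [ 0.0013 -0.0013  0.0624]
```

View pics/side1.png

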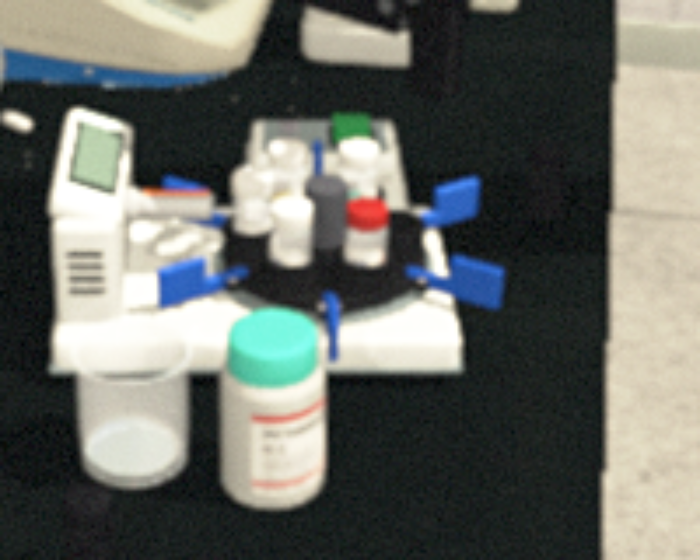

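View pics/top1.png

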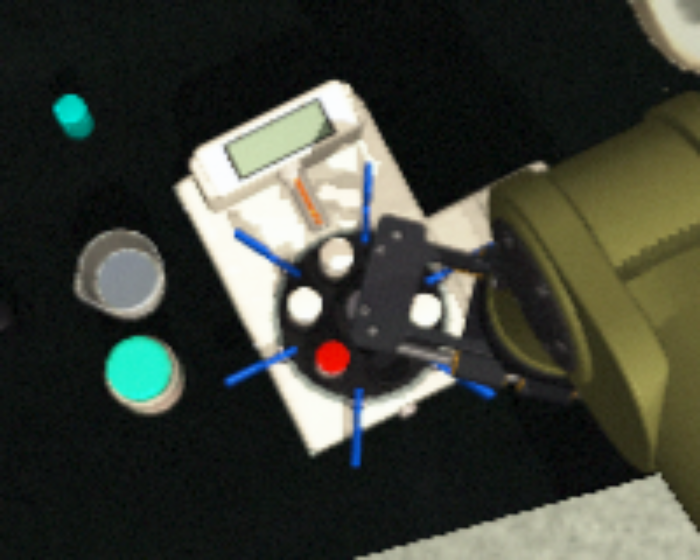

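```bash
python3 - <<'E'
from h import *
o=get_obs(); print(o["time_s"],o["tool_pos"],o["qpos"])
for n,of in(("side",(200,130)),("top",(200,130))):
  for dz in(0,.05,.15): print(n,dz,(proj(n,o["tool_pos"]+[0,0,dz])-of)*3.5)
cv2.imwrite("pics/side2.png",read_camera("side"))
E
```

```text
1.8 [0.51160105 0.25093876 0.10442072] [-42.25475015  13.69210718  15.34306616 103.66266947  -4.0443144
  63.00697484  49.61802959]
side 0 [430.87199474  88.67323232]
side 0.05 [436.33992148   2.689081  ]
side 0.15 [ 448.2540513  -184.66279692]
top 0 [502.87027896 337.47046167]
top 0.05 [514.77594439 328.61625572]
top 0.15 [543.02765724 307.60554568]
```

View pics/side2.png

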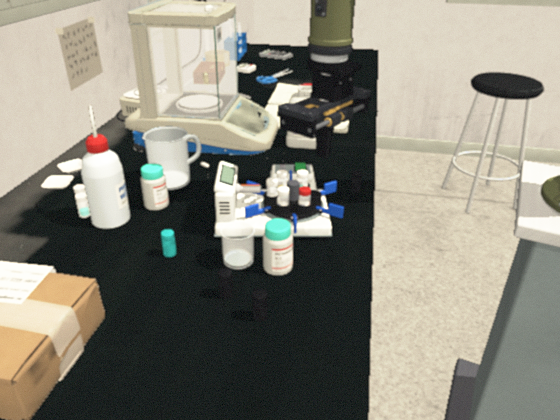

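The side view shows the dark closed fingers at (325,145), right of the front-right tab and above it. Next I'll lower them and sweep clockwise.

```bash
python3 -m handwheel '[[0,0,0,0.02,0],[0,0,0,0.04,0],[0,0,0,0.059,0],[0,0,0,0.059,0],[0,0,0,0.059,0]]'
python3 - <<'E'
from h import *
rel([pol(.088,a,.044) for a in range(224,163,-4)])
E
```

```text
time_s: 2.35
tool_pos: [0.5112, 0.2507, 0.0449]
tool_rot: [179.9, 0.1, 165.1]
force: [-0.0, -0.9, -0.0]
grip_width: 0.0004
[0.504 0.252 0.044] -> [ 0.007  -0.0006  0.0009]
[0.499 0.254 0.044] -> [0.0131 0.0001 0.0009]
[0.493 0.257 0.044] -> [0.0191 0.0013 0.0008]
[0.488 0.26  0.044] -> [0.0251 0.0028 0.0008]
[0.483 0.263 0.044] -> [0.0309 0.0048 0.0008]
[0.478 0.267 0.044] -> [0.0366 0.0071 0.0008]
[0.473 0.271 0.044] -> [0.0421 0.0099 0.0008]
[0.469 0.275 0.044] -> [0.0474 0.013  0.0008]
[0.465 0.28  0.044] -> [0.0524 0.0165 0.0008]
[0.461 0.285 0.044] -> [0.0572 0.0203 0.0008]
[0.458 0.29  0.044] -> [0.0618 0.0244 0.0008]
[0.455 0.296 0.044] -> [0.066  0.0289 0.0008]
[0.452 0.301 0.044] -> [0.0699 0.0336 0.0008]
[0.45  0.307 0.044] -> [0.0735 0.0386 0.0008]
[0.448 0.313 0.044] -> [0.0767 0.0439 0.0008]
[0.447 0.319 0.044] -> [0.0795 0.0493 0.0008]
```

```bash
python3 -m handwheel '[[0,0.007,-0.001,0.002,0],[0,0.013,0,0.002,0],[0,0.019,0.001,0.002,0],[0,0.025,0.003,0.002,0],[0,0.031,0.005,0.002,0],[0,0.037,0.007,0.002,0],[0,0.042,0.01,0.002,0],[0,0.047,0.013,0.002,0],[0,0.052,0.0165,0.002,0],[0,0.057,0.02,0.002,0],[0,0.062,0.0245,0.002,0],[0,0.066,0.029,0.002,0],[0,0.070,0.0335,0.002,0],[0,0.0735,0.0385,0.002,0],[0,0.0765,0.044,0.002,0],[0,0.0765,0.044,0.002,0],[0,0.0765,0.044,0.002,0]]'
python3 - <<'E'
from h import *
for n in("side","top"): 
  im=read_camera(n); cv2.imwrite(f"pics/{n}3r.png",im); cv2.imwrite(f"pics/{n}3.png",cv2.resize(im[130:290,200:400],None,fx=3.5,fy=3.5))
o=get_obs();print(o["force"],o["tool_pos"])
E
```

```text
time_s: 4.05
tool_pos: [0.4479, 0.3125, 0.0415]
tool_rot: [-180.0, 0.0, 165.1]
force: [0.3, 0.2, -0.2]
grip_width: 0.0003
[-0.54930029 -0.09200901  0.57836875] [0.44803962 0.312071   0.04153705]
```

View pics/side3.png

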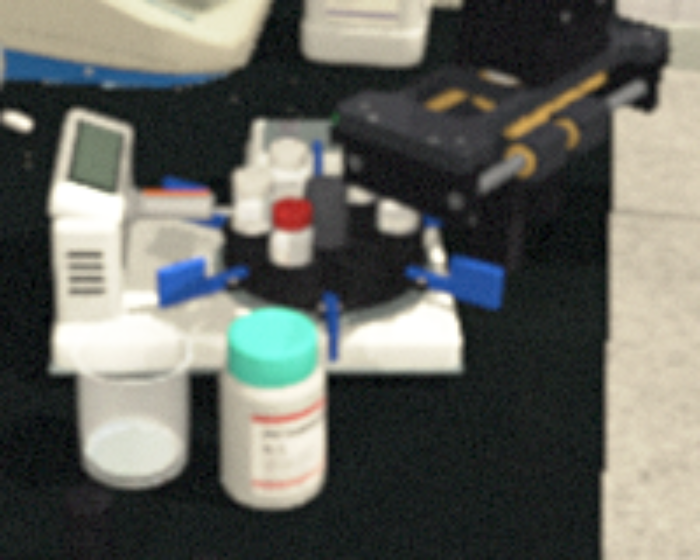

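View pics/top3.png

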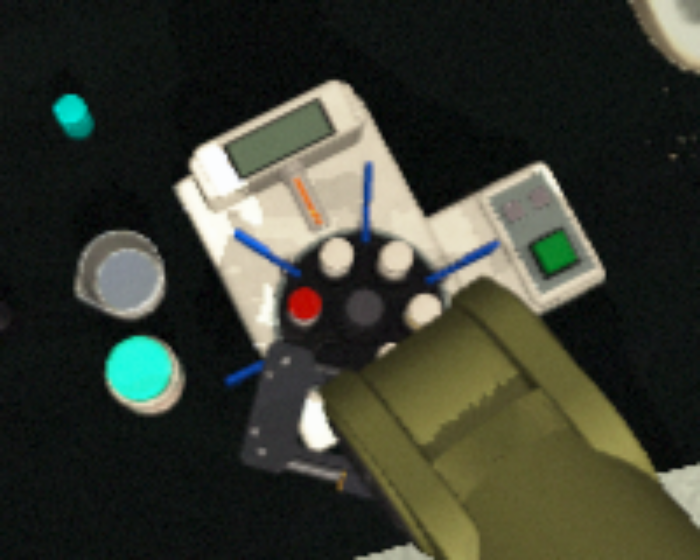

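The first step clicked: the red cap is now at crop (304,305), one place left of the reading place, and the tabs are back at their stop positions. I'll back off, lift, return and repeat.

```bash
python3 - <<'E'
from h import *
rel([pol(.092,173,.043),pol(.095,173,.09),pol(.1,200,.09),pol(.09,228,.09),pol(.088,228,.044)])
E
```

```text
[0.447 0.304 0.043] -> [-0.0009 -0.008  -0.0015]
[0.444 0.303 0.09 ] -> [ 0.0016 -0.0097 -0.0485]
[0.465 0.262 0.09 ] -> [-0.029  -0.0438 -0.0484]
[0.51  0.248 0.09 ] -> [-0.0759 -0.0459 -0.0484]
[0.51  0.25  0.044] -> [-0.0759 -0.0438 -0.0024]
```

```bash
python3 -m handwheel '[[0,0,-0.008,0,0],[0,0.001,-0.009,-0.025,0],[0,0.001,-0.01,-0.048,0],[0,-0.014,-0.027,-0.048,0],[0,-0.029,-0.044,-0.048,0],[0,-0.052,-0.045,-0.048,0],[0,-0.076,-0.046,-0.048,0],[0,-0.076,-0.046,-0.048,0],[0,-0.076,-0.045,-0.03,0],[0,-0.076,-0.044,-0.002,0],[0,-0.076,-0.044,-0.002,0],[0,-0.076,-0.044,-0.002,0],[0,-0.076,-0.044,-0.002,0]]'
python3 -m handwheel '[[0,0.007,-0.001,0,0],[0,0.013,0,0,0],[0,0.019,0.001,0,0],[0,0.025,0.003,0,0],[0,0.031,0.005,0,0],[0,0.037,0.007,0,0],[0,0.042,0.01,0,0],[0,0.047,0.013,0,0],[0,0.052,0.0165,0,0],[0,0.057,0.02,0,0],[0,0.062,0.0245,0,0],[0,0.066,0.029,0,0],[0,0.070,0.0335,0,0],[0,0.0735,0.0385,0,0],[0,0.0765,0.044,0,0],[0,0.0765,0.044,0,0],[0,0.0765,0.044,0,0]]'
python3 - <<'E'
from h import *
for n in("side","top"): 
  im=read_camera(n); cv2.imwrite(f"pics/{n}4r.png",im); cv2.imwrite(f"pics/{n}4.png",cv2.resize(im[130:290,200:400],None,fx=3.5,fy=3.5))
o=get_obs();print(o["force"],o["tool_pos"])
E
```

```text
time_s: 5.45
tool_pos: [0.5106, 0.2508, 0.0449]
tool_rot: [179.9, 0.1, 165.1]
force: [0.5, -0.6, -0.1]
grip_width: 0.0002
time_s: 7.15
tool_pos: [0.4474, 0.3127, 0.0436]
tool_rot: [-180.0, 0.0, 165.1]
force: [-0.3, -0.2, -0.7]
grip_width: 0.0004
[ 0.66762573 -0.42481921 -0.82570374] [0.44756018 0.31225705 0.04358051]
```

View pics/side4.png

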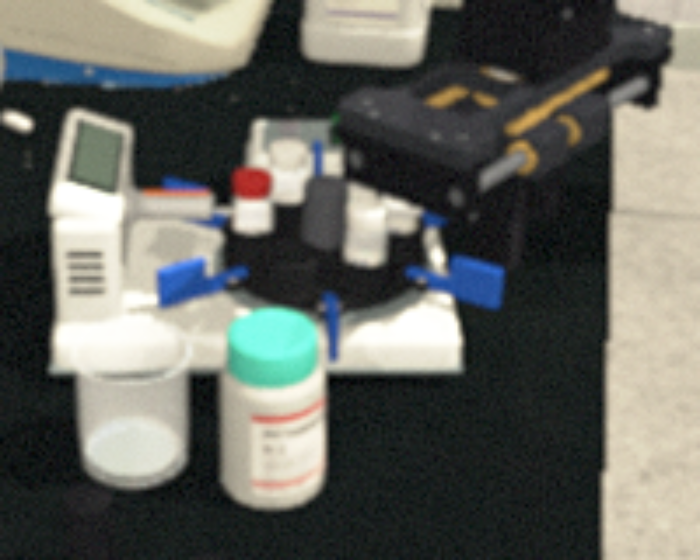

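View pics/top4.png

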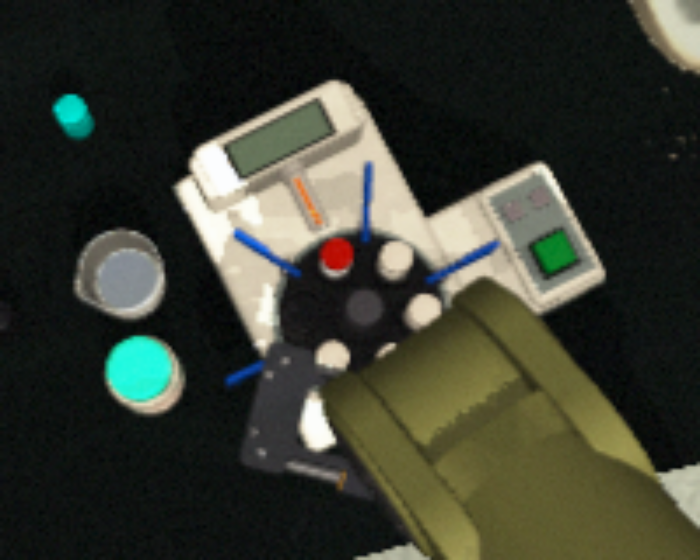

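The red cap is now at crop (337,255), in line with the orange barrel line at (308,200). The tabs are at their stop positions. I'll retreat to above the key and confirm before pressing.

```bash
python3 - <<'E'
from h import *
rel([pol(.095,173,.09),[.44,.25,.14],[.49,.209,.14],[.573,.209,.14],[.573,.209,.07]])
E
```

```text
[0.444 0.303 0.09 ] -> [ 0.0011 -0.0097 -0.0464]
[0.44 0.25 0.14] -> [-0.0087 -0.0621 -0.0964]
[0.49  0.209 0.14 ] -> [-0.0676 -0.0889 -0.0964]
[0.573 0.209 0.14 ] -> [-0.1478 -0.0675 -0.0964]
[0.573 0.209 0.07 ] -> [-0.1478 -0.0675 -0.0264]
```

```bash
python3 -m handwheel '[[0,0,-0.008,0,0],[0,0.001,-0.009,-0.025,0],[0,0.001,-0.01,-0.05,0],[0,-0.004,-0.036,-0.075,0],[0,-0.009,-0.062,-0.096,0],[0,-0.038,-0.076,-0.096,0],[0,-0.068,-0.089,-0.096,0],[0,-0.108,-0.078,-0.096,0],[0,-0.148,-0.068,-0.096,0],[0,-0.148,-0.068,-0.096,0],[0,-0.148,-0.068,-0.06,0],[0,-0.148,-0.068,-0.026,0],[0,-0.148,-0.068,-0.026,0],[0,-0.148,-0.068,-0.026,0],[0,-0.148,-0.068,-0.026,0]]'
python3 - <<'E'
from h import *
for n in("side","top"): 
  im=read_camera(n); cv2.imwrite(f"pics/{n}5r.png",im); cv2.imwrite(f"pics/{n}5.png",cv2.resize(im[130:290,200:400],None,fx=3.5,fy=3.5))
  for nm,lo,hi in(("red",(0,120,60),(8,255,255)),("blue",(105,130,60),(125,255,255))):
    for s,c in blobs(im,lo,hi)[0]:
      if 200<c[0]<400 and 150<c[1]<280: print(n,nm,s[4],c.round(1))
  for a in(0,60): print(n,"red expected if at",a,proj(n,pol(.038,a,.085)).round(1))
o=get_obs();print(o["force"],o["tool_pos"])
rel([[.573,.209,.052]])
E
```

```text
time_s: 8.75
tool_pos: [0.574, 0.2092, 0.0718]
tool_rot: [179.9, 0.1, 165.1]
force: [1.2, 0.4, 0.2]
grip_width: 0.0005
side red 93 [271.  181.7]
side red 5 [275. 249.]
side red 4 [280.5 249. ]
side blue 19 [231.2 151.1]
side blue 4 [223.8 151.5]
side blue 10 [241.3 151.9]
side blue 6 [252.8 152.5]
side blue 4 [290.2 172. ]
side blue 4 [290.  176.5]
side blue 29 [250.8 181.2]
side blue 187 [329.6 187.2]
side blue 11 [261.8 192.9]
side blue 254 [333.7 209.7]
side blue 180 [255.2 209.8]
side blue 51 [294.5 219.4]
side red expected if at 0 [273.5 180.1]
side red expected if at 60 [284.5 188.8]
top red 74 [295.7 202. ]
top blue 39 [304.3 188. ]
top blue 54 [276.4 202.4]
top blue 35 [327.9 206.8]
top blue 61 [273.  234.6]
top blue 64 [331.6 237.4]
top blue 65 [301.6 252.6]
top red expected if at 0 [296.  202.6]
top red expected if at 60 [286.7 216.9]
[ 0.2576681  -0.03713657  0.24655598] [0.57416839 0.20937362 0.07189473]
[0.573 0.209 0.052] -> [ 0.0011 -0.0007  0.0199]
```

View pics/side5.png

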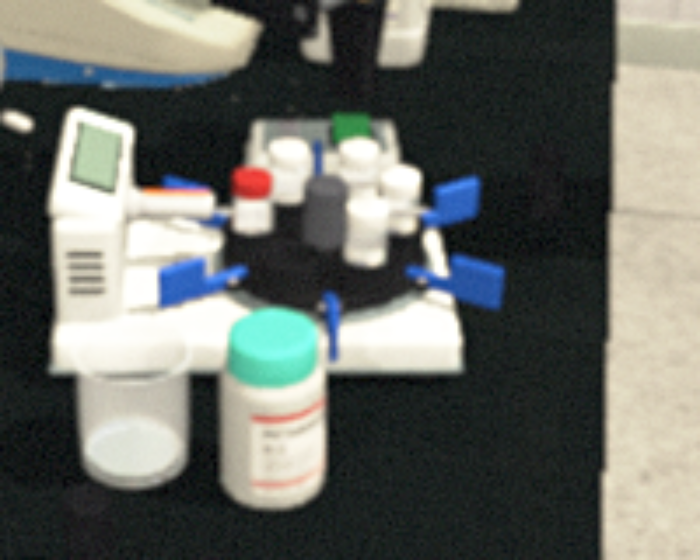

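View pics/top5.png

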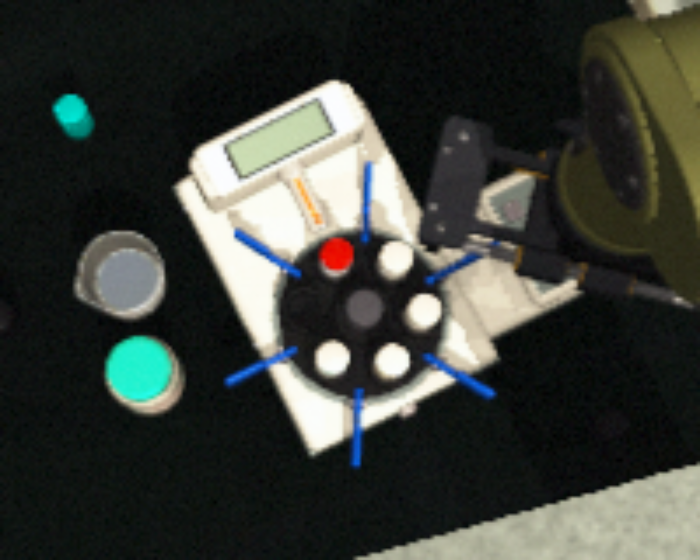

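The red cap is at top (295.7,202.0) against an expected (296.0,202.6), and all tabs are within 0.7 px of where they started at a stop, except the one the hand partly hides. The fingers are over the key, so I'll press gradually.

```bash
python3 -m handwheel '[[0,0.001,0,0.01,0],[0,0.001,0,0.017,0],[0,0.001,0,0.020,0],[0,0.001,0,0.022,0],[0,0.001,0,0.024,0],[0,0.001,0,0.024,0],[0,0.001,0,0.024,0]]'
python3 -c "
from cell import *
for i in range(1): o=get_obs();print(o['force'],o['tool_pos'])"
```

```text
time_s: 9.55
tool_pos: [0.5717, 0.2093, 0.0478]
tool_rot: [180.0, -0.1, 165.1]
force: [-5.6, -2.6, 14.8]
grip_width: 0.0008
[-5.61075303 -2.61436035 14.84791892] [0.57172329 0.20929932 0.04777629]
```

```bash
python3 - <<'E'
from h import *
for n in("side",): cv2.imwrite(f"pics/{n}6.png",cv2.resize(read_camera(n)[130:220,250:350],None,fx=6,fy=6))
E
python3 -m handwheel '[[0,0,0,0,0],[0,0,0,-0.004,0],[0,0,0,-0.01,0],[0,0,0,-0.03,0],[0,0,0,-0.07,0],[0,0,0,-0.10,0],[0,0.03,-0.03,-0.14,0],[0,0.06,-0.06,-0.16,0],[0,0.08,-0.11,-0.16,0],[0,0.10,-0.15,-0.16,0],[0,0.10,-0.19,-0.16,0],[0,0.10,-0.19,-0.16,0],[0,0.10,-0.19,-0.16,0]]'
python3 - <<'E'
from h import *
for n in("side","top"): 
  im=read_camera(n); cv2.imwrite(f"pics/{n}7.png",cv2.resize(im[130:290,200:400],None,fx=3.5,fy=3.5))
  for nm,lo,hi in(("red",(0,120,60),(8,255,255)),("green",(50,120,60),(75,255,255))):
    for s,c in blobs(im,lo,hi,20)[0]:
      if 200<c[0]<400 and 150<c[1]<280: print(n,nm,s[4],c.round(1))
o=get_obs();print(o["force"],o["tool_pos"])
E
```

```text
time_s: 10.9
tool_pos: [0.4265, 0.0507, 0.2058]
tool_rot: [179.9, 0.0, 165.0]
force: [-0.0, 0.3, 0.4]
grip_width: 0.0003
side red 94 [271.1 181.7]
side green 71 [299.5 164.9]
top red 77 [295.7 202.1]
top green 102 [358.  201.9]
[-0.17007086  0.17754561 -0.09277841] [0.42681131 0.05207163 0.2055756 ]
```

View pics/side6.png

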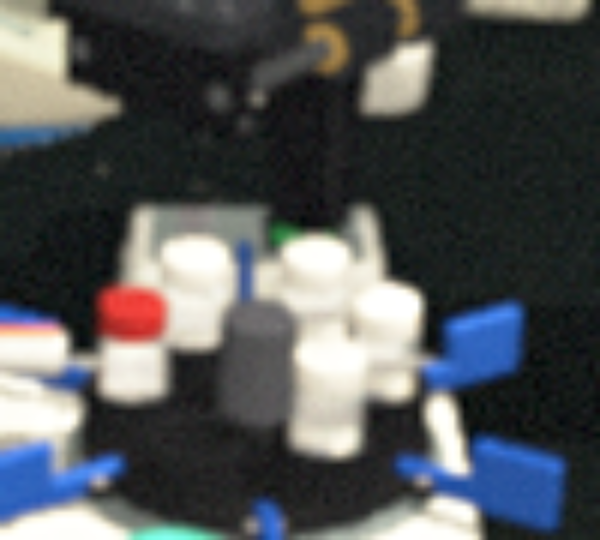

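View pics/top7.png

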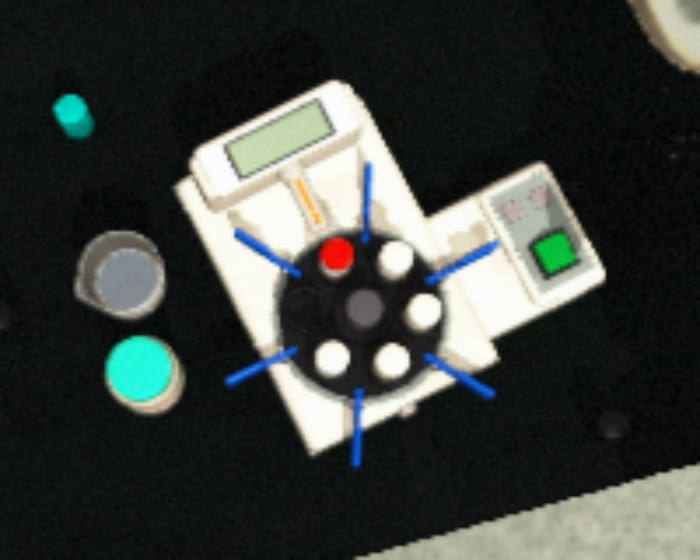

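View pics/side7.png

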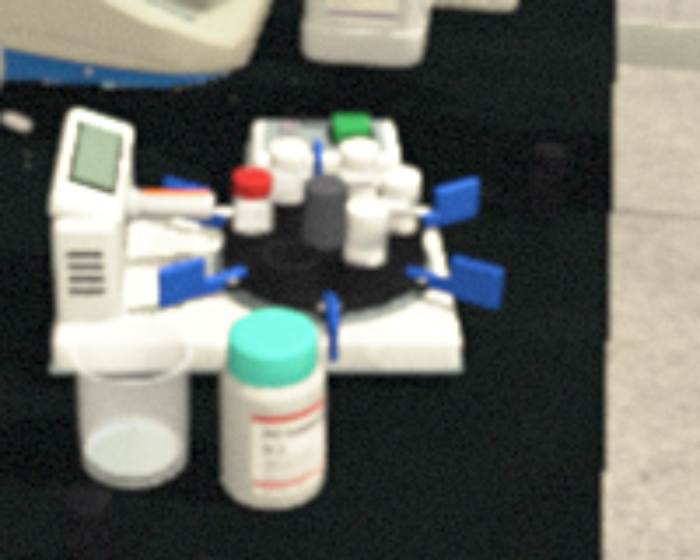

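```bash
python3 -c "
from cell import *
sign_off()"
```

```text
the job is handed in; nothing more can be done
```

I turned the turret two stops clockwise with two pushes on the front-right blue tab, using closed fingertips. That put the red-capped vial in front of the lens. I then pressed the green key once, let it come up, moved the arm clear and handed the job in at about 11 s.

**Vial position:** before the press, the red cap was at top-view pixel (295.7, 202.0), against (296.0, 202.6) expected. It was at (295.7, 202.1) after the press. In the side view it was about 3 px from expected, which is within the calibration error. Before the press the blue tabs matched their stop positions to within 0.7 px, except one that the hand partly hid.

**Key press:** the fingertips stopped at z = 47.8 mm with about 15 N on them. Fully down is 47.5 mm and takes 4 N, so I judge the key was fully down. The fingers hid most of it in the side view, so I could not confirm that by eye. Afterwards the key was back at its starting pixel in the top view and within 0.4 px in the side view.

**Surroundings:** the jar and beaker look unmoved, and the wrist force is back to about zero. No check failed.

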